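# Close and lock the pressure cooker

### The arm

A 6-joint arm with a two-finger parallel gripper is mounted at the origin on a cart in front of the work surface, level with it; the furniture and walls round the work are solid. World frame = base frame: x ahead of the robot, y to its left, z up, the work surface at z = 0. Lengths are in m, angles in degrees, forces in N, time in s.
With the tool pointing down it reaches from about 0.25 to 0.775 m from the base axis. Payload 8.9 kg.
Tool frame: the origin (TCP) lies midway between the tips of the shut fingers; the grasp point (between the pads) lies 19 mm behind it; z points along the fingers, y is the line along which they close (so a half turn about z gives the same grasp; the last joint's range is limited). The gripper opens to 85 mm and grips with 20 to 120 N. Pads are 22 mm wide; open, the fingers measure 114 mm over their backs; the gripper's body (76 mm by 85 mm) begins 54 mm behind the grasp point. The pads swing forward as they close: fully open they stand 13 mm farther back than shut.
Start: joints at [63.524, 16.656, -8.789, 64.555, 0, 82.019], TCP at [0.167, 0.498, 0.231] pointing down, gripper open.
Joint ranges: [-144.48, 144.48], [-52.06, 99.96], [-74.48, 78.29], [-112.23, 115.85], [-86.99, 84.42], [-180, 180]. Speed limits (degrees/s): [127.2, 127.2, 159.86, 180, 180, 180].

### API

Orientations are given as a 3x3 rotation matrix whose columns are the frame's x, y, z axes.
In Python, from workcell import bot gives the robot as it stands. The module is installed in compiled form; this text tells all that it offers. Calls block until the motion is done:
- bot.reach(position, orientation): joint-space move of the TCP to a pose.
- bot.servo_line(position, rotation=None, feed=0.15, max_force=None): straight line of the TCP; rotation=None keeps the orientation; feed is the mean speed in m/s. With max_force (N) it stops when the force on the tool has changed by that much, and returns True; else False.
- bot.move_joints(angles): joint-space move.
- bot.set_gripper(opening): opening from 0.0 (shut) to 1.0 (fully open); the grip force is fixed at half the most; returns when the fingers have stopped.
- bot.wait(seconds).
- bot.ik(position, orientation): joint angles nearest the present ones, or None.
- bot.get_obs(): the state.
- bot.get_image(name): name is "scene" or "top" or "wrist"; returns a dict with "color" (420x560x3 uint8, red, green, blue), "range_z" (420x560 float32, m along the optical axis (not along the pixel's ray), 0 where there is no reading), "fx", "fy", "cx", "cy" (pixels), "R" (3x3) and "t" (3): a world point X has camera coordinates R X + t; the wrist camera has in their place "mount" (4x4, takes a point from camera to tool coordinates, whose origin is the TCP and whose axes are the flange's). Camera axes: x right, y down, z forward; pixel columns grow to the right and rows downward; lengths in m; the calibration is good to about 2 mm. The wrist camera is an equidistant fisheye: a pixel r from the principal point sees the ray r / f radians off the axis. A picture is of the moment at which its call begins: read the wrist's pose just before it.
A pose or a line that the arm cannot do raises bot.IKError and nothing moves.
- bot.close_job(): hands the job in; it is judged then, once.
The state is a dict: "time_s": time; "joint_pos": joint angles; "joint_velocities": joint speeds; "joint_efforts": joint torques, N m; "tcp_pos": TCP position; "eef_rot": TCP orientation; "contact_force": force on the tool from outside, world axes, zero at the start; "wrist_torque": the same for the moment, N m; "finger_gap": opening from 0.0 (shut) to 1.0 (fully open); "grip_force": force on a finger pad.
Only numpy, scipy, OpenCV 4.12 (cv2) and the standard library are available. Lean on these libraries where they do the work, as an engineer would, in place of code of your own. Each camera call takes 0.05 s, during which the arm holds its last target. There are 200 camera calls.

### The job

Close the pressure cooker: lift the lid by its knob, set it squarely on the pot with its tab between the two ears on the pot's handle, then, while pressing the lid down on its springy seal, turn the knob clockwise until the sprung bolt drops into the notch of the cam under the knob. The lid must then stay locked down on the pot when you let go. Press firmly but never force it, and do not disturb the other things on the worktop.

Things in the scene. Friction and masses are not known exactly. Their poses are not given: they have to be found in the camera images.
- cooker: pressure-cooker pot: round, steel, open, 105 mm high, fixed where it stands. Origin: centre of its underside, z up. Mouth radius 78 mm; flat flange 5 mm thick, outer radius 90 mm. The flange's top is nominally at z = 105 mm but its height differs by up to 3 mm either way from pot to pot and is not measured: it must be felt. Black loop handles on its -x and +x sides reach 147 mm from the centre
- cooker_mouth (a point): centre of the pot's mouth, nominally level with the top of the flange (pot frame 0, 0, 105 mm); axes as the pot
- cooker_fork (a point): point midway between two upright black ears on the pot's -x handle (pot frame -102.5, 0, 115 mm); axes as the pot. Inner faces of the ears 22 mm apart in y; they span x = -109.5 to -95.5 mm and have round tops at z = 126 mm
- lid: loose steel lid, 0.5 to 0.65 kg with its knob, 180 mm across (218 over the jaws), 83 mm high, lying upright on its jaws. Origin: centre, at the undersides of the jaws; z up. A round plug below the rim, radius 75.5 mm, bevelled foot at z = 5 mm, enters the mouth. On the pot its x and y lie along the pot's; locked, its origin is 10 mm below the flange's top, unpressed about 7.5 mm
- lid_rim (a point): centre of the flat underside of the lid's steel rim (lid frame 0, 0, 12.5 mm); axes as the lid
- lid_tab (a point): middle of the black tab on the lid's -x side (lid frame -102.5, 0, 15.5 mm; axes as the lid): 18 mm wide in y, z = 11 to 20 mm, reaching to x = -112.5 mm. It goes down between the pot's ears and keeps the lid from turning
- seal: springy grey seal ring under the lid's rim, 177 mm across; origin at the centre of its lower face, 5.5 mm above the lid's origin when free. It yields 3 N per mm, 5.2 mm in all. The lid's weight squeezes it about 1.9 mm. The jaws pass under the flange only if it is squeezed over 4.5 mm: about 8 N of extra push; from about 10 N on the lid stands hard on the pot
- jaw_left: steel jaw at the lid's +y side (jaw_right is its mirror image at -y); its origin is the lid's origin, moved 8 mm towards the middle per rad of knob. Lip 5 mm thick at the lid's z = 0 to 5 mm, lip edge 95 mm from the centre when open. At about 0.6 rad the lips meet the flange: they slide under it, or butt on its edge and stop the knob if the lid is not pressed down enough
- knob_bar (a point): point on the knob's axis (over the lid's centre, 70 mm above its origin) where to grip the black bar: 16 mm thick, 56 long, 50 to 83 mm above the lid's origin. x runs along the bar, y across. Open, the bar lies along the lid's x or up to 0.12 rad clockwise of it. All else on the lid is below 44 mm
- knob: the bar and, fixed to it, the steel cam disc (about 40 mm radius); origin on the axis 32 mm above the lid's origin, x along the bar. Closes clockwise seen from above; the notch meets the bolt about 1.25 rad clockwise of the bar along the lid's x and pulls the knob on as the bolt drops. Turning takes 0.1 to 0.4 N m; just beyond the notch is a hard stop; the dropped bolt bars the way back
- bolt (a joint): slide of the sprung steel bolt on top of the lid (on the lid's -x side, its inner end rides on the edge of the steel cam disc under the knob), in m, positive towards the knob's axis: about 0 with the knob open, falling to about -0.004 as the cam's edge rises, and about +0.004 when it has dropped into the notch
- lemon: a lemon lying on the worktop, 72 mm long, to be left alone; origin: centre of its underside
- garlic: a garlic bulb, 53 mm, to be left alone; origin: centre of its underside
- peeler: a peeler with black handle, 170 mm long, to be left alone; origin: centre of its underside
- tuna_tin: a round tin, 86 mm across and 40 mm high, to be left alone; origin: centre of its underside

How it is judged:
By the outcome, as a careful person would: the job done as asked, in the order asked, and still so for the second after the job is handed in, with the robot touching nothing.
It also fails if it takes over 53 s, if anything falls off the work surface, if the arm or the gripper's body presses on something with over 40 N, if the wrist force passes 120 N, or if a joint passes its speed limit or range.

## Working session

There is one attempt and no reset: what is moved stays moved. The work goes in short steps, each a Python script; the robot and the scene stay as the last script left them, time stands still between calls to the robot, and variables do not carry over. Pictures are saved under pics/ and viewed, at most 12 in all, crops included, and the job is handed in when it is done.

```bash
mkdir -p pics
python3 - <<'E'
from workcell import bot
import cv2,numpy as np
o=bot.get_obs();print(o['time_s'],o['contact_force'],o['finger_gap'])
for n in("top","scene"):
    im=bot.get_image(n);cv2.imwrite(f'pics/{n}0.png',im['color'][:,:,::-1]);np.savez(f'{n}0.npz',**im)
    print(n,im['fx'],im['cx'],im['cy'],im['R'].round(3).tolist(),im['t'].round(3))
E
```

```text
0.0 [-0.4807929  -0.11067576  0.21870873] 1.0014914094116387
top 398.5680044628513 279.8423641880472 213.71861489292644 [[-0.002, -1.0, 0.012], [-0.983, -0.001, -0.183], [0.183, -0.012, -0.983]] [-0.297  0.546  0.87 ]
scene 402.77208917911366 278.1715388901951 211.38486378460271 [[0.588, -0.809, 0.018], [-0.444, -0.342, -0.828], [0.676, 0.479, -0.56]] [-0.548  0.222  0.76 ]
```

View pics/top0.png

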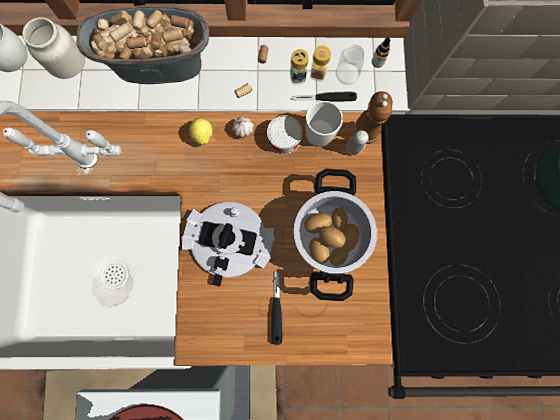

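View pics/scene0.png

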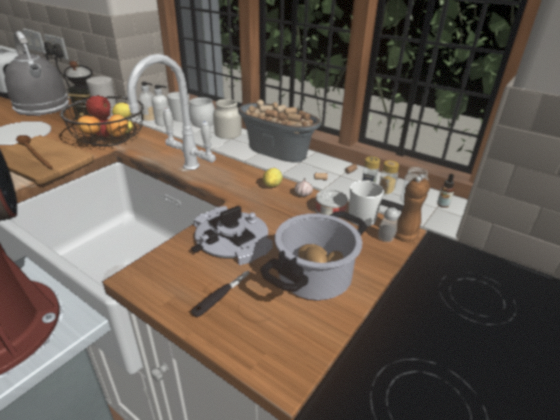

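Top view: lid at about (228,238), tab likely at (216,280); pot at about (335,232), with the eared handle probably at (332,285). I'll zoom in and compute positions.

```bash
cat > h.py <<'E'
import numpy as np,cv2
def cloud(im):
    z=im['range_z'];v,u=np.mgrid[:z.shape[0],:z.shape[1]]
    c=np.stack([(u-im['cx'])/im['fx']*z,(v-im['cy'])/im['fy']*z,z],-1)
    return (c-im['t'])@im['R']      # R^T (c-t)
def ray(im,uv,h):
    d=np.array([(uv[0]-im['cx'])/im['fx'],(uv[1]-im['cy'])/im['fy'],1])@im['R'];o=-im['t']@im['R']
    return o+d*(h-o[2])/d[2]
def proj(im,X):
    c=im['R']@np.asarray(X)+im['t'];return c[0]/c[2]*im['fx']+im['cx'],c[1]/c[2]*im['fy']+im['cy']
def circ(p):
    A=np.c_[2*p[:,:2],np.ones(len(p))];s=np.linalg.lstsq(A,(p[:,:2]**2).sum(1),rcond=None)[0]
    return s[:2],np.sqrt(s[2]+s[:2]@s[:2])
E
python3 - <<'E'
from h import *
im=dict(np.load('top0.npz'));P=cloud(im)
c=cv2.resize(im['color'][165:310,175:385],None,fx=3.8,fy=3.8,interpolation=cv2.INTER_CUBIC);cv2.imwrite('pics/topz.png',c[:,:,::-1])
for n,(u,v) in dict(lidc=(228,238),lemon=(201,131),garlic=(240,128),tin=(284,132),peel=(277,320),potrim=(297,232),potrim2=(373,232),sinkedge=(186,300)).items(): print(n,P[v,u].round(4),ray(im,(u,v),0).round(3))
# pot flange: points z 0.098-0.112 in region, light colour
col=im['color'].astype(int);gray=(col.max(-1)-col.min(-1)<40)&(col.mean(-1)>90)
v,u=np.mgrid[:420,:560];
m=(P[...,2]>.099)&(P[...,2]<.112)&gray&(u>285)&(u<385)&(v>185)&(v<278)
p=P[m];print('pot',len(p),circ(p),np.median(p[:,2]))
for k in range(3):
    c0,r=circ(p);d=np.hypot(*(p[:,:2]-c0).T);p=p[abs(d-r)<.009]
print(circ(p),np.median(p[:,2]),len(p))
m=(P[...,2]>.012)&(P[...,2]<.03)&(u>175)&(u<275)&(v>190)&(v<285)&gray
p=P[m];print('lid n',len(p),np.median(p[:,2]));c0,r=cv2.minEnclosingCircle(p[:,:2].astype(np.float32));print(c0,r)
E
```

```text
lidc [ 0.4878 -0.1805  0.064 ] [ 0.496 -0.173  0.   ]
lemon [ 0.746  -0.1094  0.0563] [ 0.769 -0.098  0.   ]
garlic [ 0.7609 -0.2008  0.0394] [ 0.777 -0.197  0.   ]
tin [ 0.7523 -0.3083  0.0361] [ 0.767 -0.309  0.   ]
peel [ 0.3048 -0.2911  0.017 ] [ 0.303 -0.291  0.   ]
potrim [ 0.4954 -0.3338  0.1077] [ 0.51 -0.34  0.  ]
potrim2 [ 0.4956 -0.4983  0.107 ] [ 0.51  -0.525  0.   ]
sinkedge [ 0.3494 -0.0775 -0.0013] [ 0.349 -0.078  0.   ]
pot 1389 (array([ 0.49729002, -0.41487118]), np.float64(0.08374593626565557)) 0.10823802797824886
(array([ 0.49729002, -0.41487118]), np.float64(0.08374593626565557)) 0.10823802797824886 1389
lid n 3253 0.01957053564878323
(0.4936956465244293, -0.17439909279346466) 0.10897036641836166
```

View pics/topz.png

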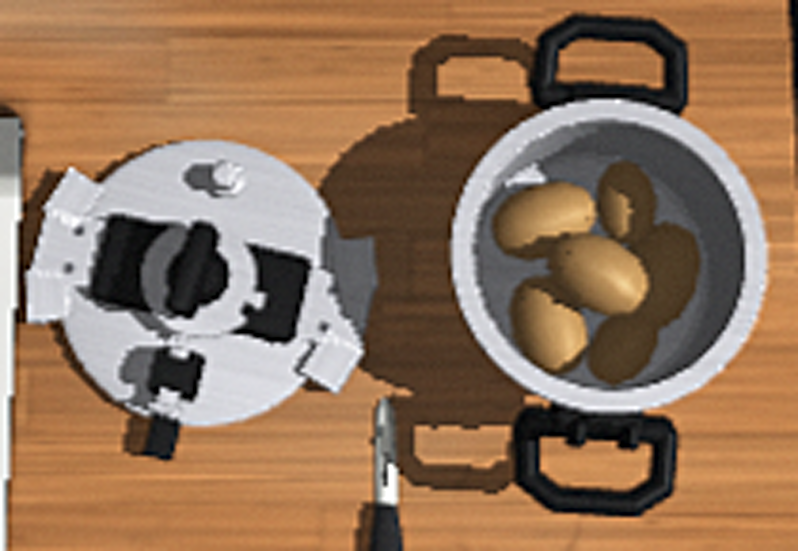

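Zoomed: the lid's tab is at zoom (158,437), the bar runs from (215,225) to (185,310), and the pot's ears are at (575,432) and (627,435). The potatoes lie low in the pot. Next I'll compute yaws, then move the wrist camera over the lid.

```bash
cat >> h.py <<'E'
def zp(im,z,h): return ray(im,(175+(z[0]+.5)/3.8-.5,165+(z[1]+.5)/3.8-.5),h)
def Rd(yaw):  # tool down, tool x at world yaw
    c,s=np.cos(yaw),np.sin(yaw);return np.array([[c,s,0],[s,-c,0],[0,0,-1.]])
def wray(im,pose,uv,h):
    p,R=pose;d=np.array([uv[0]-im['cx'],uv[1]-im['cy']])/im['fx'];th=np.hypot(*d)
    r=np.r_[np.sin(th)*d/max(th,1e-9),np.cos(th)];M=im['mount']
    d=R@(M[:3,:3]@r);o=p+R@M[:3,3];return o+d*(h-o[2])/d[2]
E
python3 - <<'E'
from h import *
from workcell import bot
im=dict(np.load('top0.npz'))
pot=np.array([.4973,-.4149])
e=zp(im,(575,432),.122)[:2],zp(im,(627,435),.122)[:2];f=(e[0]+e[1])/2;print('ears',e,f,'dist',np.linalg.norm(f-pot),'potyaw',np.arctan2(*(pot-f)[::-1]))
t=zp(im,(158,437),.02)[:2];l=np.array([.4937,-.1744])
P=cloud(im);p=P[220:255,205:250].reshape(-1,3);k=p[(p[:,2]>.076)];print('bar',len(k),k.mean(0),np.linalg.svd(k[:,:2]-k[:,:2].mean(0))[2][0])
c=k.mean(0)[:2];print('tab',t,np.linalg.norm(t-c),'lidyaw',np.arctan2(*(c-t)[::-1]))
# reachability / j6 for grasp candidates
yl=np.arctan2(*(c-t)[::-1]);d=np.linalg.svd(k[:,:2]-k[:,:2].mean(0))[2][0];yb=np.arctan(d[1]/d[0]);print('baryaw',yb)
for a in(0,np.pi):
  for n,x,z,y in(('lid',c,.06,yb+a),('over',pot,.25,a+yb-yl),('pot',pot,.15,a+yb-yl),('end',pot,.15,a-1.3),('endover',pot,.15,a-1.4)):
    q=bot.ik(np.r_[x,z],Rd(y));print(a,n,None if q is None else np.round(q,1))
E
```

```text
ears (array([ 0.39648145, -0.39223761]), array([ 0.39482621, -0.42065209])) [ 0.39565383 -0.40644485] dist 0.10199722355208068 potyaw -0.08299114887140559
bar 184 [ 0.49047284 -0.1763659   0.09702549] [-0.8857339  -0.46419334]
tab [ 0.3961312  -0.15009868] 0.0979301392610218 lidyaw -0.27154917406074486
baryaw 0.48272366389918364
0 lid [-27.8  25.6 -23.9  40.5   0.  124.5]
0 over [-46.3  30.2  14.7  74.5   0.   90.5]
0 pot [-46.3  32.9   4.2  61.3   0.   90.5]
0 end [ -46.3   32.9    4.2   61.3    0.  -151.8]
0 endover [ -46.3   32.9    4.2   61.3    0.  -146.1]
3.141592653589793 lid [-27.8  25.6 -23.9  40.5   0.  -55.5]
3.141592653589793 over [-46.3  30.2  14.7  74.5   0.  -89.5]
3.141592653589793 pot [-46.3  32.9   4.2  61.3   0.  -89.5]
3.141592653589793 end [-46.3  32.9   4.2  61.3   0.   28.2]
3.141592653589793 endover [-46.3  32.9   4.2  61.3   0.   33.9]
```

Run:
```python
from h import *
from workcell import bot
for n in('top','scene'):
    im=dict(np.load(n+'0.npz'));P=cloud(im).reshape(-1,3);P=P[im['range_z'].ravel()>0]
    r=np.hypot(P[:,0],P[:,1]);
    for a in range(-40,80,10):
        t=np.degrees(np.arctan2(P[:,1],P[:,0]));m=(abs(t-a)<5)&(r>.2)&(r<.68)
        if m.sum()>3:print(n,a,np.sort(P[m,2])[-3].round(3),P[m][np.argsort(P[m,2])[-3]].round(3))
```

```text
top -40 0.129 [ 0.401 -0.394  0.129]
top -30 0.112 [ 0.495 -0.327  0.112]
top -20 0.086 [ 0.49  -0.172  0.086]
top -10 0.036 [ 0.491 -0.126  0.036]
top 0 0.006 [0.677 0.038 0.006]
top 10 0.005 [0.626 0.155 0.005]
top 20 0.296 [0.531 0.179 0.296]
top 30 0.002 [0.614 0.292 0.002]
top 40 0.002 [0.146 0.144 0.002]
top 50 0.003 [0.144 0.15  0.003]
top 60 -0.034 [ 0.202  0.305 -0.034]
scene -40 0.125 [ 0.395 -0.395  0.125]
scene -30 0.108 [ 0.526 -0.334  0.108]
scene -20 0.083 [ 0.511 -0.178  0.083]
scene -10 0.032 [ 0.502 -0.123  0.032]
scene 0 0.001 [ 0.636 -0.015  0.001]
scene 10 0.343 [0.649 0.171 0.343]
scene 20 0.36 [0.61  0.188 0.36 ]
scene 30 -0.002 [ 0.61   0.295 -0.002]
scene 40 0.021 [0.479 0.457 0.021]
scene 50 0.035 [0.401 0.546 0.035]
scene 60 0.022 [0.337 0.514 0.022]
scene 70 -0.059 [ 0.19   0.417 -0.059]
```

The tap spout reaches (0.53, 0.18, 0.30), so I'll go round it at a small radius.

Run:
```python
from h import *
from workcell import bot
bot.reach([.22,.28,.26],Rd(np.pi-.27)); bot.reach([.37,-.02,.27],Rd(np.pi-.27))
bot.reach([.465,-.18,.27],Rd(np.pi-.27)); bot.wait(.2)
o=bot.get_obs();im=bot.get_image('wrist');np.savez('w1.npz',p=o['tcp_pos'],Rt=o['eef_rot'],**im);cv2.imwrite('pics/w1.png',im['color'][:,:,::-1])
print(o['time_s'],o['joint_pos'],o['tcp_pos'],o['contact_force'],im['fx'],im['cx'],im['cy'],im['mount'].round(3).tolist(),im.keys())
```

```text
3.2333 [-2.94580804e+01  1.25850299e+01 -8.31501441e+00  6.90728487e+01
  8.14710087e-03 -1.40825970e+01] [ 0.46490682 -0.17880565  0.27041661] [-0.2988653   0.35563708  0.68460859] 325.19226210127806 274.2442912158479 204.9681178521543 [[0.0, -0.964, -0.265, 0.069], [1.0, -0.0, 0.001, 0.001], [-0.001, -0.265, 0.964, -0.141], [0.0, 0.0, 0.0, 1.0]] dict_keys(['color', 'range_z', 'fx', 'fy', 'cx', 'cy', 'mount'])
```

View pics/w1.png

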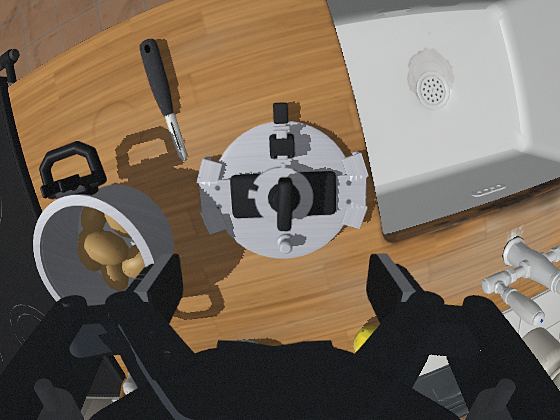

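Wrist view: lid disc centred near (282,190), tab at (281,112), bar from (286,180) to (286,230). Pot at lower left, with the ears near (85,190). The bar is almost along the lid's x.

```bash
cat >> h.py <<'E'
def wcloud(w):
    v,u=np.mgrid[:420,:560];d=np.stack([u-w['cx'],v-w['cy']],-1)/w['fx'];th=np.hypot(d[...,0],d[...,1])+1e-9
    r=np.concatenate([np.tan(th)[...,None]*d/th[...,None],np.ones((420,560,1))],-1)*w['range_z'][...,None]
    M=w['mount'];return (r@M[:3,:3].T+M[:3,3])@w['Rt'].T+w['p']
def edgecirc(p,c,rlo,rhi,outer=True):  # outermost point per angular bin, then fit
    d=p[:,:2]-c;r=np.hypot(*d.T);a=np.degrees(np.arctan2(d[:,1],d[:,0]))//3
    q=[p[a==k][(r[a==k]).argmax() if outer else r[a==k].argmin()] for k in np.unique(a)];q=np.array(q)
    for _ in range(5):
        c,R=circ(q);e=abs(np.hypot(*(q[:,:2]-c).T)-R);q=q[e<max(.003,np.percentile(e,80)*1.2)] if e.max()>.003 else q
    return c,R,len(q)
def lidmeas(P,col,c0,z0=0.):
    g=col.astype(int);gray=(g.max(-1)-g.min(-1)<40)&(g.mean(-1)>90);blk=g.max(-1)<75
    r=np.hypot(P[...,0]-c0[0],P[...,1]-c0[1]);z=P[...,2]-z0
    c,R,n=edgecirc(P[gray&(r<.105)&(z>.008)&(z<.028)],np.array(c0),0,0)
    k=P[blk&(r<.04)&(z>.076)&(z<.095)];kc=np.array(cv2.minAreaRect((k[:,:2]*1e3).astype(np.float32))[0])/1e3
    (_,_),(wd,ht),an=cv2.minAreaRect((k[:,:2]*1e3).astype(np.float32));d=np.linalg.svd(k[:,:2]-k[:,:2].mean(0),full_matrices=False)[2][0]
    r=np.hypot(P[...,0]-c[0],P[...,1]-c[1]);t=P[blk&(r>.094)&(r<.116)&(z>.012)&(z<.026)];tc=t[:,:2].mean(0) if len(t) else np.full(2,np.nan)
    e=c-tc;print('lid c',c.round(4),R.round(4),n,'bar',kc.round(4),wd,ht,'yaw',np.arctan(d[1]/d[0]).round(3),'ztop',np.median(k[:,2]).round(4),'tab',tc.round(4),len(t),'lidyaw',np.arctan2(e[1],e[0]).round(4),'dist',np.hypot(*e).round(4))
    return c,kc,t
E
python3 - <<'E'
from h import *
w=dict(np.load('w1.npz'));P=wcloud(w);_,_,t=lidmeas(P,w['color'],[.4937,-.1755]);print(t[:,:2].min(0),t[:,:2].max(0))
im=dict(np.load('top0.npz'));lidmeas(cloud(im),im['color'],[.4937,-.1755])
for u,v in((281,112),(286,200),(230,240),(300,330)):print(P[v,u].round(4))
E
```

```text
lid c [ 0.4941 -0.1675] 0.0912 100 bar [ 0.492  -0.1726] 15.918066024780273 53.69844436645508 yaw -0.305 ztop 0.081 tab [ 0.3947 -0.1491] 227 lidyaw -0.1827 dist 0.1011
[ 0.38227419 -0.24242321] [ 0.53482361 -0.06587531]
lid c [ 0.4931 -0.1744] 0.0939 118 bar [ 0.4924 -0.1742] 15.664177894592285 54.20363235473633 yaw -0.313 ztop 0.0828 tab [ 0.4045 -0.1473] 66 lidyaw -0.2968 dist 0.0927
[ 0.395  -0.1493  0.0182]
[ 0.4851 -0.1697  0.0817]
[ 0.5411 -0.2608 -0.0013]
[ 0.7156 -0.2039 -0.0014]
```

```bash
cat >> h.py <<'E'
def potmeas(P,col,c0):
    g=col.astype(int);gray=(g.max(-1)-g.min(-1)<40)&(g.mean(-1)>70);blk=g.max(-1)<75
    r=np.hypot(P[...,0]-c0[0],P[...,1]-c0[1]);z=P[...,2]
    m=gray&(r>.07)&(r<.097)&(z>.098)&(z<.114);p=P[m];c,R,n=edgecirc(p,np.array(c0),0,0);c2,R2,n2=edgecirc(p,np.array(c0),0,0,False)
    e=P[blk&(z>.1175)&(z<.14)&(r>.085)&(r<.12)];x=e[:,0]<c0[0];e=e[x];f=(e[:,:2].min(0)+e[:,:2].max(0))/2
    km=cv2.kmeans(e[:,:2].astype(np.float32),2,None,(3,50,1e-6),5,cv2.KMEANS_PP_CENTERS)[2]
    f=km.mean(0);cc=(c+c2)/2;d=cc-f;print('pot outer',c.round(4),R.round(4),'inner',c2.round(4),R2.round(4),'z',np.median(p[:,2]).round(4),'ears',km.round(4).tolist(),len(e),'fork',f.round(4),'yaw',np.arctan2(d[1],d[0]).round(4),'dist',np.hypot(*d).round(4))
    d=km[0]-km[1];print('ear-line yaw',np.arctan(-d[0]/d[1]).round(3),'sep',np.hypot(*d))
E
python3 - <<'E'
from h import *
from workcell import bot
bot.reach([.455,-.405,.30],Rd(np.pi-.08)); bot.wait(.2)
o=bot.get_obs();im=bot.get_image('wrist');np.savez('w2.npz',p=o['tcp_pos'],Rt=o['eef_rot'],**im);cv2.imwrite('pics/w2.png',im['color'][:,:,::-1])
w=dict(np.load('w2.npz'));P=wcloud(w);potmeas(P,w['color'],[.4973,-.4149])
im=dict(np.load('top0.npz'));potmeas(cloud(im),im['color'],[.4973,-.4149]);print(o['time_s'],o['tcp_pos'])
E
```

```text
pot outer [ 0.4966 -0.4139] 0.0895 inner [ 0.4965 -0.4141] 0.0773 z 0.1061 ears [[0.39649999141693115, -0.3921999931335449], [0.39419999718666077, -0.4212999939918518]] 161 fork [ 0.3953 -0.4067] yaw -0.0716 dist 0.1015
ear-line yaw -0.079 sep 0.029213464
pot outer [ 0.4976 -0.4147] 0.0892 inner [ 0.4974 -0.4147] 0.0779 z 0.1082 ears [[0.39660000801086426, -0.3928999900817871], [0.3944999873638153, -0.42179998755455017]] 52 fork [ 0.3955 -0.4074] yaw -0.0717 dist 0.1022
ear-line yaw -0.072 sep 0.028974662
4.3917 [ 0.45553141 -0.40360135  0.30031212]
```

View pics/w2.png

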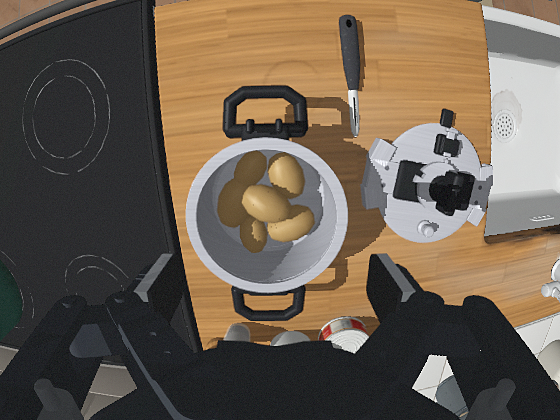

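The pot is clear: centre about (267,215) in the wrist view, ears at (250,128) and (280,126), and both views agree (centre 0.497, -0.414; yaw -0.074). Now the grasp and a lift.

```bash
cat >> h.py <<'E'
def snap(bot,n):
    o=bot.get_obs();im=bot.get_image('wrist');np.savez(n+'.npz',p=o['tcp_pos'],Rt=o['eef_rot'],**im);cv2.imwrite(f'pics/{n}.png',im['color'][:,:,::-1]);return dict(np.load(n+'.npz'))
def st(bot,s=''):
    o=bot.get_obs();R=o['eef_rot'];print(s,'t',round(o['time_s'],2),'tcp',np.round(o['tcp_pos'],4),'yaw-pi',round((np.arctan2(R[1,0],R[0,0])-np.pi+np.pi)%(2*np.pi)-np.pi,3),'F',np.round(o['contact_force'],1),'M',np.round(o['wrist_torque'],2),'gap',round(o['finger_gap'],3),'grip',round(o['grip_force'],1),'j6',round(o['joint_pos'][5],1));return o
E
python3 - <<'E'
from h import *
from workcell import bot
R=Rd(np.pi-.31)
bot.reach([.4922,-.1732,.15],R); st(bot,'above')
print(bot.servo_line([.4922,-.1732,.0515],feed=.1,max_force=6)); bot.wait(.2);st(bot,'down')
bot.set_gripper(0.0); st(bot,'grip')
print(bot.servo_line([.4922,-.1732,.22],feed=.1)); bot.wait(.3);o=st(bot,'lift')
snap(bot,'w3')
im=bot.get_image('top');np.savez('top3.npz',**im)
w=dict(np.load('w3.npz'));lidmeas(wcloud(w),w['color'],[.4922,-.1735],.17);lidmeas(cloud(im),im['color'],[.4922,-.1735],.17)
E
```

```text
above t 5.52 tcp [ 0.493  -0.1742  0.1508] yaw-pi -0.31 F [ 0.5 -0.8  0.1] M [ 0.01 -0.02  0.02] gap 0.999 grip 0.0 j6 -9.7
False
down t 6.85 tcp [ 0.4926 -0.1734  0.052 ] yaw-pi -0.31 F [ 0.9  0.4 -0. ] M [-0.01 -0.02 -0.01] gap 1.005 grip 0.0 j6 -9.7
grip t 7.49 tcp [ 0.4922 -0.1734  0.0517] yaw-pi -0.31 F [-1.6 -0.6  4.1] M [-0.2   0.35  0.2 ] gap 0.178 grip 58.7 j6 -9.7
False
lift t 9.62 tcp [ 0.4921 -0.1732  0.2198] yaw-pi -0.31 F [-0.3  0.3 -6.2] M [-0.02 -0.05  0.05] gap 0.178 grip 58.4 j6 -9.7
lid c [ 0.5072 -0.176 ] 0.1026 49 bar [ 0.4836 -0.1751] 58.3052864074707 53.49553298950195 yaw -0.292 ztop 0.2496 tab [ 0.4023 -0.1496] 880 lidyaw -0.247 dist 0.1082
lid c [ 0.4901 -0.1817] 0.0906 75 bar [ 0.4723 -0.1794] 4.512224197387695 32.97184753417969 yaw -1.203 ztop 0.2503 tab [ 0.393  -0.1499] 77 lidyaw -0.3162 dist 0.1022
```

View pics/w3.png

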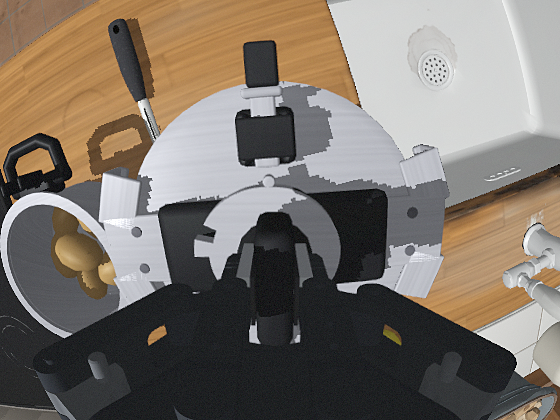

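The lid hangs level, tab at (261,63), its top edge spanning roughly (246..277, 41..88); the rim arc is visible from (140,200) over (260,82) to (445,200). Next: the lid's centre and yaw in the hand.

Run:
```python
from h import *
w=dict(np.load('w3.npz'));P=wcloud(w);g=w['color'].astype(int);z0=w['p'][2]-.0517
# tab mask by colour, component containing (261,63)
blk=(g.max(-1)<75).astype(np.uint8);blk[90:]=0
n,L=cv2.connectedComponents(blk);m=L==L[63,261];v,u=np.nonzero(m);pose=(w['p'],w['Rt'])
q=np.array([wray(w,pose,(a,b),z0+.020)[:2] for a,b in zip(u,v)]);print('tab',len(q),'depth z',np.median(P[m][:,2])-z0)
(c,s,an)=cv2.minAreaRect((q*1e3).astype(np.float32));print(np.array(c)/1e3,s,an);q2=q.mean(0);print('mean',q2)
# rim edge: outermost light pixel per angular bin, tab-side
gray=(g.max(-1)-g.min(-1)<40)&(g.mean(-1)>60);z=P[...,2]-z0
mm=gray&(z>.008)&(z<.025);p=P[mm];c0=np.array([.4922,-.1733]);d=p[:,:2]-c0;a=np.degrees(np.arctan2(d[:,1],d[:,0]))-np.degrees(np.pi-.25);a=(a+180)%360-180;r=np.hypot(*d.T)
E=[]
for k in list(range(-52,-12,2))+list(range(14,54,2)):
    s=(a>=k)&(a<k+2)&(r<.095)
    if s.sum()>5:E.append(p[s][r[s].argmax()])
E=np.array(E);from scipy.optimize import least_squares
f=least_squares(lambda x:np.hypot(*(E[:,:2]-x).T)-.0895,c0,loss='soft_l1',f_scale=.001);print(circ(E),f.x,np.abs(f.fun).max(),np.median(E[:,2])-z0,len(E))
R=w['Rt'];
for cc in(f.x,c0):
    dd=cc-q2;print('yaw',np.arctan2(dd[1],dd[0]),np.hypot(*dd),'tool frame offset',(R.T@np.r_[cc-w['p'][:2],0]).round(4))
```

```text
tab 1466 depth z 0.018613576106462387
[ 0.39723761 -0.1488044 ] (17.178396224975586, 25.056882858276367) 76.16323852539062
mean [ 0.39737629 -0.14878342]
(array([ 0.49377459, -0.17201926]), np.float64(0.09012271844723951)) [ 0.49305068 -0.17186072] 0.0003783477145577613 0.013957661258243687 40
yaw -0.23668560699525126 0.0984182480983596 tool frame offset [-0.0005  0.0015 -0.    ]
yaw -0.25300847768344703 0.09794181447643284 tool frame offset [-0.0001 -0.0001 -0.    ]
```

Run:
```python
from h import *
from workcell import bot
R=Rd(np.pi-.143)
bot.servo_line([.4972,-.4147,.22],R,feed=.16); bot.servo_line([.4972,-.4147,.180],feed=.08);bot.wait(.3);o=st(bot,'hover')
w=snap(bot,'w4')
cv2.imwrite('pics/w4c.png',cv2.resize(w['color'][10:210,110:430],None,fx=2.5,fy=2.5,interpolation=cv2.INTER_CUBIC)[:,:,::-1])
```

```text
hover t 12.33 tcp [ 0.4974 -0.4149  0.1804] yaw-pi -0.143 F [-0.7  0.1 -5.5] M [ 0.03 -0.06  0.01] gap 0.18 grip 58.4 j6 -38.1
```

View pics/w4c.png

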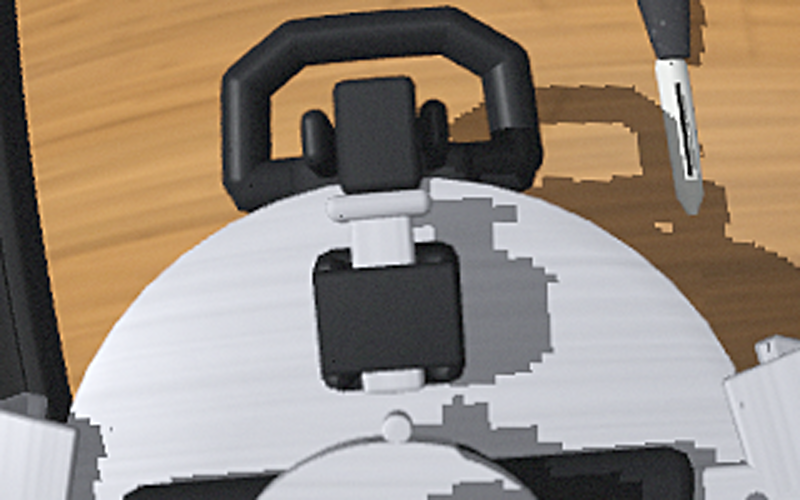

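Tab spans crop x 334–415 between the ears (301–332 and 420–447). I'll quantify it with rays at their respective heights.

Run:
```python
from h import *
w=dict(np.load('w4.npz'));pose=(w['p'],w['Rt']);P=wcloud(w);z0=w['p'][2]-.0517
f=lambda x,y,h:wray(w,pose,(110+(x+.5)/2.5-.5,10+(y+.5)/2.5-.5),h)[:2]
yaw=-.073;X=np.array([np.cos(yaw),np.sin(yaw)]);Y=np.array([-X[1],X[0]]);c=w['p'][:2]
for n,x,y,h in(('earL out',301,140,.122),('earR out',447,125,.122),('tabTL',335,85,z0+.02),('tabTR',414,82,z0+.02),('tabBL',336,185,z0+.018),('tabBR',416,180,z0+.018)):
    p=f(x,y,h)-c;print(n,(p@X).round(4),(p@Y).round(4))
g=w['color'].astype(int);blk=(g.max(-1)<75)
m=np.zeros((420,560),bool);m[40:80,244:275]=1;d=P[m&(abs(P[...,2]-z0-.0195)<.004)][:,:2]-c;print('tab depth pts',len(d),(d@X).mean(),(d@Y).min(),(d@Y).max())
m[:]=0;m[45:80,225:295]=1;d=P[m&(P[...,2]>.1145)&(P[...,2]<.130)&blk][:,:2]-c;y=d@Y;x=d@X;s=(x<-.093)&(x>-.111);y=y[s];print('ears',y.min(),y.max(),y[y<np.median([y.min(),y.max()])].mean(),y[y>np.median([y.min(),y.max()])].mean(),len(y))
```

```text
earL out -0.1025 -0.0179
earR out -0.1033 0.0177
tabTL -0.1093 -0.0067
tabTR -0.1086 0.0099
tabBL -0.0876 -0.0081
tabBR -0.0873 0.0089
tab depth pts 1194 -0.09992743271248238 -0.007613563048567264 0.009360173458560224
ears -0.017512720169602553 0.01783846679170598 -0.0135626503098265 0.014341672073358918 471
```

The tab sits about 1 mm off to +y, within the 2 mm slack. I'll correct the yaw slightly and descend guarded.

Run:
```python
from h import *
from workcell import bot
R=Rd(np.pi-.136);x,y=.4971,-.4149
bot.servo_line([x,y,.163],R,feed=.04);bot.wait(.2);o=st(bot,'pre');z=.163
while z>.140:
    z-=.001;hit=bot.servo_line([x,y,z],R,feed=.02);o=st(bot,round(z,4));F=o['contact_force']
    if F[2]>3 or np.hypot(F[0],F[1])>8: break
```

```text
pre t 13.16 tcp [ 0.4972 -0.415   0.1633] yaw-pi -0.136 F [ 0.1  0.4 -5.3] M [-0.   -0.03 -0.  ] gap 0.178 grip 58.4 j6 -38.5
0.162 t 13.41 tcp [ 0.4971 -0.4149  0.162 ] yaw-pi -0.136 F [-0.2 -0.7 -6.1] M [ 0.04 -0.05 -0.02] gap 0.18 grip 58.4 j6 -38.5
0.161 t 13.66 tcp [ 0.497  -0.4149  0.1609] yaw-pi -0.136 F [-0.4  0.1 -4.9] M [ 0.02 -0.04 -0.06] gap 0.179 grip 58.4 j6 -38.5
0.16 t 13.91 tcp [ 0.4971 -0.4149  0.1599] yaw-pi -0.136 F [ 0.3  0.7 -5.1] M [0.01 0.03 0.01] gap 0.177 grip 58.4 j6 -38.5
0.159 t 14.16 tcp [ 0.4971 -0.4149  0.1589] yaw-pi -0.136 F [-0.5 -0.4 -5.9] M [ 0.08 -0.05 -0.02] gap 0.175 grip 58.4 j6 -38.5
0.158 t 14.41 tcp [ 0.4971 -0.4149  0.1579] yaw-pi -0.136 F [ 0.3 -0.6 -5.4] M [ 0.05 -0.03 -0.06] gap 0.179 grip 58.4 j6 -38.5
0.157 t 14.66 tcp [ 0.4971 -0.4149  0.1569] yaw-pi -0.136 F [-0.4 -0.5 -5.6] M [-0.05 -0.    0.05] gap 0.176 grip 58.4 j6 -38.5
0.156 t 14.91 tcp [ 0.497  -0.4149  0.1559] yaw-pi -0.136 F [ 0.3  0.6 -5.4] M [-0.02 -0.05  0.01] gap 0.178 grip 58.4 j6 -38.5
0.155 t 15.16 tcp [ 0.4971 -0.4149  0.1549] yaw-pi -0.136 F [-0.9  0.7 -5.7] M [-0.01 -0.04  0.06] gap 0.178 grip 58.4 j6 -38.5
0.154 t 15.41 tcp [ 0.4971 -0.415   0.154 ] yaw-pi -0.136 F [-0.5  0.6 -5.2] M [-0.02 -0.01 -0.01] gap 0.175 grip 58.5 j6 -38.5
0.153 t 15.66 tcp [ 0.4972 -0.415   0.1532] yaw-pi -0.136 F [-0.4 -0.4 -2.3] M [0.12 0.05 0.04] gap 0.177 grip 58.8 j6 -38.5
0.152 t 15.91 tcp [ 0.4972 -0.415   0.1523] yaw-pi -0.136 F [-0.8 -0.4  0.2] M [ 0.17  0.15 -0.03] gap 0.175 grip 59.2 j6 -38.5
0.151 t 16.16 tcp [ 0.4972 -0.415   0.1513] yaw-pi -0.136 F [-0.6  1.1  3. ] M [0.3  0.26 0.04] gap 0.177 grip 59.5 j6 -38.5
```

Seal contact at TCP z 0.1538 (3 N/mm, so the flange is at about 0.107). Pressing on to hard contact.

Run:
```python
from h import *
from workcell import bot
R=Rd(np.pi-.136);x,y=.4971,-.4149;z=.151
while z>.144:
    z-=.0007;hit=bot.servo_line([x,y,z],R,feed=.02);o=st(bot,round(z,4));F=o['contact_force']
    if F[2]>13 or np.hypot(F[0],F[1])>8: break
w=snap(bot,'w5')
cv2.imwrite('pics/w5c.png',cv2.resize(w['color'][10:210,110:430],None,fx=2.5,fy=2.5,interpolation=cv2.INTER_CUBIC)[:,:,::-1])
```

```text
0.1503 t 16.41 tcp [ 0.4972 -0.415   0.1506] yaw-pi -0.136 F [-1.6  2.3  4.1] M [0.38 0.33 0.01] gap 0.177 grip 59.8 j6 -38.5
0.1496 t 16.66 tcp [ 0.4972 -0.415   0.15  ] yaw-pi -0.136 F [-1.5  2.3  6.3] M [ 0.43  0.44 -0.03] gap 0.177 grip 60.1 j6 -38.5
0.1489 t 16.91 tcp [ 0.4972 -0.415   0.1495] yaw-pi -0.136 F [-2.5  2.1  7.7] M [0.53 0.46 0.01] gap 0.178 grip 60.4 j6 -38.5
0.1482 t 17.16 tcp [ 0.4972 -0.4151  0.149 ] yaw-pi -0.136 F [-3.2  2.9  9.5] M [0.64 0.62 0.01] gap 0.178 grip 60.6 j6 -38.5
0.1475 t 17.41 tcp [ 0.4973 -0.4151  0.1487] yaw-pi -0.136 F [-3.6  4.  11.8] M [ 0.72  0.73 -0.02] gap 0.174 grip 61.1 j6 -38.5
0.1468 t 17.66 tcp [ 0.4973 -0.4151  0.1486] yaw-pi -0.136 F [-4.2  4.4 17.2] M [1.05 1.03 0.06] gap 0.175 grip 61.8 j6 -38.5
```

View pics/w5c.png

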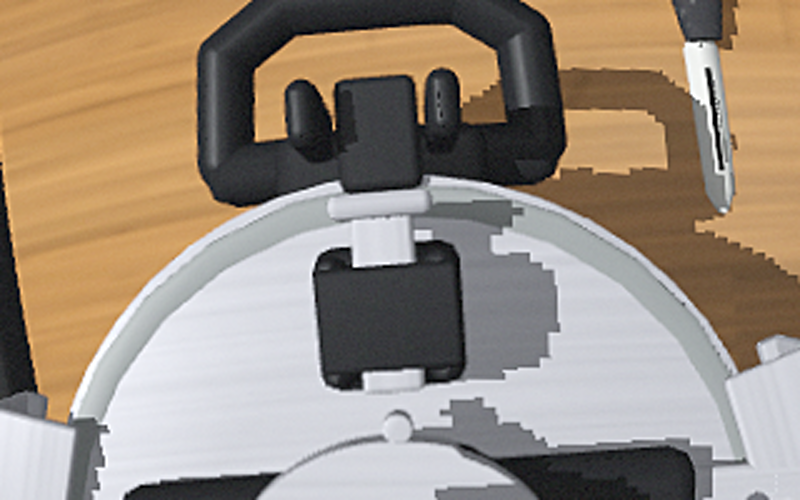

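The tab is down between the ears and the lid is pressed hard (force rose sharply at z 0.1486). I'll relieve the side load a little, then turn clockwise while regulating the press.

Run:
```python
from h import *
from workcell import bot
z=.1475
for x,y in((.4968,-.4145),(.4965,-.4141)):
    bot.servo_line([x,y,z],feed=.01);o=st(bot,'shift')
yaw=-.136;z=.1470
while yaw>-1.12:
    yaw-=.08
    bot.servo_line([x,y,z],Rd(np.pi+yaw),feed=.02);o=st(bot,round(yaw,3));F=o['contact_force'];M=o['wrist_torque']
    if abs(M[2])>.8 or np.hypot(F[0],F[1])>15 or F[2]>30: print('STOP');break
    z+=float(np.clip((F[2]-16)/13e3*.7,-.0005,.0005))
print(x,y,z,yaw)
```

```text
shift t 17.96 tcp [ 0.4972 -0.415   0.1487] yaw-pi -0.136 F [-1.9  1.1  9.9] M [0.48 0.47 0.05] gap 0.176 grip 60.7 j6 -38.5
shift t 18.21 tcp [ 0.4972 -0.415   0.1488] yaw-pi -0.136 F [-1.3  0.8 10.9] M [0.23 0.28 0.03] gap 0.176 grip 60.8 j6 -38.5
-0.216 t 18.46 tcp [ 0.4972 -0.4148  0.1486] yaw-pi -0.217 F [-1.8  1.4 12.5] M [0.47 0.46 0.04] gap 0.181 grip 61.1 j6 -33.9
-0.296 t 18.71 tcp [ 0.4973 -0.4147  0.1486] yaw-pi -0.296 F [-2.2  1.9 15. ] M [0.49 0.45 0.09] gap 0.176 grip 61.6 j6 -29.3
-0.376 t 18.96 tcp [ 0.4973 -0.4145  0.1486] yaw-pi -0.376 F [-2.3  3.6 15.1] M [0.76 0.52 0.01] gap 0.176 grip 61.4 j6 -24.7
-0.456 t 19.21 tcp [ 0.4974 -0.4144  0.1486] yaw-pi -0.456 F [-1.2  3.8 16.1] M [ 0.94  0.39 -0.02] gap 0.176 grip 61.6 j6 -20.2
-0.536 t 19.46 tcp [ 0.4975 -0.4143  0.1486] yaw-pi -0.536 F [-1.5  5.6 12.6] M [1.23 0.53 0.11] gap 0.178 grip 61.1 j6 -15.6
-0.616 t 19.71 tcp [ 0.4976 -0.4142  0.1486] yaw-pi -0.616 F [-1.   5.3 17.5] M [ 1.29  0.38 -0.2 ] gap 0.175 grip 61.7 j6 -11.0
-0.696 t 19.96 tcp [ 0.4977 -0.4141  0.1486] yaw-pi -0.696 F [-1.9  4.8 17. ] M [1.26 0.3  0.22] gap 0.178 grip 61.9 j6 -6.4
-0.776 t 20.21 tcp [ 0.4977 -0.414   0.1486] yaw-pi -0.776 F [-1.1  6.  16.2] M [1.36 0.04 0.05] gap 0.178 grip 61.6 j6 -1.8
-0.856 t 20.46 tcp [ 0.4979 -0.4139  0.1486] yaw-pi -0.855 F [ 0.3  6.6 16.5] M [1.39 0.09 0.11] gap 0.178 grip 61.6 j6 2.8
-0.936 t 20.71 tcp [ 0.498  -0.4138  0.1486] yaw-pi -0.936 F [ 1.4  7.4 16.1] M [ 1.57 -0.15 -0.13] gap 0.178 grip 61.6 j6 7.4
-1.016 t 20.96 tcp [ 0.498  -0.414   0.1486] yaw-pi -1.015 F [ 1.   5.8 14.9] M [ 1.26 -0.23  0.27] gap 0.177 grip 61.7 j6 11.9
-1.096 t 21.21 tcp [ 0.4982 -0.4139  0.1486] yaw-pi -1.096 F [ 1.1  5.9 15.4] M [ 1.39 -0.26 -0.02] gap 0.18 grip 61.5 j6 16.5
-1.176 t 21.46 tcp [ 0.4983 -0.414   0.1486] yaw-pi -1.175 F [ 1.7  5.9 13.3] M [ 1.3  -0.35  0.03] gap 0.175 grip 61.2 j6 21.1
0.4965 -0.4141 0.14647087779847073 -1.176
```

Run:
```python
from h import *
from workcell import bot
x,y,z,yaw=.4970,-.4141,.14640,-1.176
while yaw>-1.40:
    yaw-=.025
    bot.servo_line([x,y,z],Rd(np.pi+yaw),feed=.02);o=st(bot,round(yaw,3));F=o['contact_force'];M=o['wrist_torque']
    if abs(M[2])>.7 or np.hypot(F[0],F[1])>15 or F[2]>30: print('STOP');break
    z+=float(np.clip((F[2]-16)/13e3*.7,-.0005,.0005))
w=snap(bot,'w6')
cv2.imwrite('pics/w6c.png',cv2.resize(w['color'][10:330,70:490],None,fx=1.8,fy=1.8,interpolation=cv2.INTER_CUBIC)[:,:,::-1])
```

```text
-1.201 t 21.71 tcp [ 0.4984 -0.4139  0.1485] yaw-pi -1.2 F [ 0.   6.6 18.7] M [ 1.49  0.05 -0.12] gap 0.18 grip 62.1 j6 22.6
-1.226 t 21.96 tcp [ 0.4985 -0.4139  0.1486] yaw-pi -1.226 F [ 0.4  7.3 17.4] M [ 1.5  -0.01 -0.41] gap 0.179 grip 61.7 j6 24.0
-1.251 t 22.21 tcp [ 0.4985 -0.4139  0.1486] yaw-pi -1.251 F [ 0.7  5.7 15.7] M [ 1.47 -0.07 -0.31] gap 0.176 grip 61.6 j6 25.4
-1.276 t 22.46 tcp [ 0.4985 -0.4138  0.1486] yaw-pi -1.276 F [ 1.2  7.3 12.3] M [ 1.5  -0.03 -0.72] gap 0.174 grip 61.1 j6 26.9
STOP
```

View pics/w6c.png

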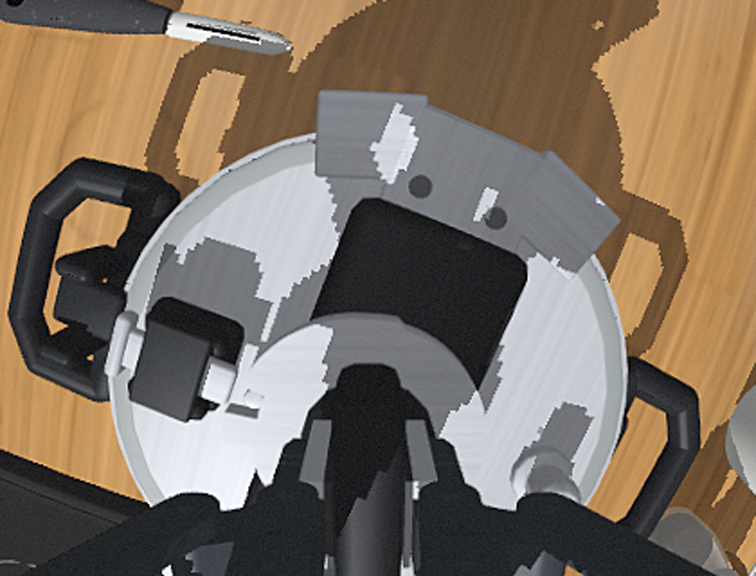

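Mz has turned negative: the notch is pulling the knob on; the bolt tip at (255,398) is dropping at the cam edge. I'll follow until the hard stop pushes back.

Run:
```python
from h import *
from workcell import bot
x,y,z,yaw=.4972,-.4141,.1462,-1.276
while yaw>-1.42:
    yaw-=.015
    bot.servo_line([x,y,z],Rd(np.pi+yaw),feed=.02);o=st(bot,round(yaw,3));F=o['contact_force'];M=o['wrist_torque']
    if M[2]>.4 or M[2]<-2 or np.hypot(F[0],F[1])>15 or F[2]>30: print('STOP');break
    z+=float(np.clip((F[2]-15)/13e3*.7,-.0005,.0005))
w=snap(bot,'w7')
cv2.imwrite('pics/w7c.png',cv2.resize(w['color'][130:280,90:290],None,fx=3.5,fy=3.5,interpolation=cv2.INTER_CUBIC)[:,:,::-1])
```

```text
-1.291 t 22.76 tcp [ 0.4985 -0.414   0.1485] yaw-pi -1.291 F [-0.5  7.  18.6] M [ 1.52  0.14 -0.38] gap 0.179 grip 62.0 j6 27.7
-1.306 t 23.01 tcp [ 0.4986 -0.414   0.1486] yaw-pi -1.306 F [-0.6  5.6 17.5] M [ 1.44  0.1  -0.17] gap 0.176 grip 61.8 j6 28.6
-1.321 t 23.26 tcp [ 0.4986 -0.414   0.1485] yaw-pi -1.32 F [ 0.8  6.3 15.6] M [1.34 0.03 0.01] gap 0.178 grip 61.5 j6 29.4
-1.336 t 23.51 tcp [ 0.4986 -0.414   0.1486] yaw-pi -1.335 F [ 0.8  5.6 17.6] M [ 1.37  0.06 -0.02] gap 0.179 grip 61.9 j6 30.3
-1.351 t 23.76 tcp [ 0.4986 -0.414   0.1486] yaw-pi -1.35 F [ 1.5  6.6 14.2] M [ 1.32 -0.09 -0.02] gap 0.18 grip 61.3 j6 31.2
-1.366 t 24.01 tcp [ 0.4987 -0.414   0.1486] yaw-pi -1.365 F [ 0.4  5.8 13.2] M [ 1.3  -0.1  -0.04] gap 0.178 grip 61.2 j6 32.0
-1.381 t 24.26 tcp [ 0.4987 -0.414   0.1486] yaw-pi -1.38 F [ 0.   6.4 15.7] M [1.35 0.02 0.12] gap 0.182 grip 61.7 j6 32.9
-1.396 t 24.51 tcp [ 0.4987 -0.414   0.1486] yaw-pi -1.395 F [ 0.7  5.4 16.1] M [ 1.33 -0.01  0.26] gap 0.176 grip 61.7 j6 33.7
-1.411 t 24.76 tcp [ 0.4987 -0.4141  0.1486] yaw-pi -1.409 F [ 1.   4.7 14.7] M [ 1.26 -0.14  0.48] gap 0.176 grip 62.3 j6 34.5
STOP
```

View pics/w7c.png

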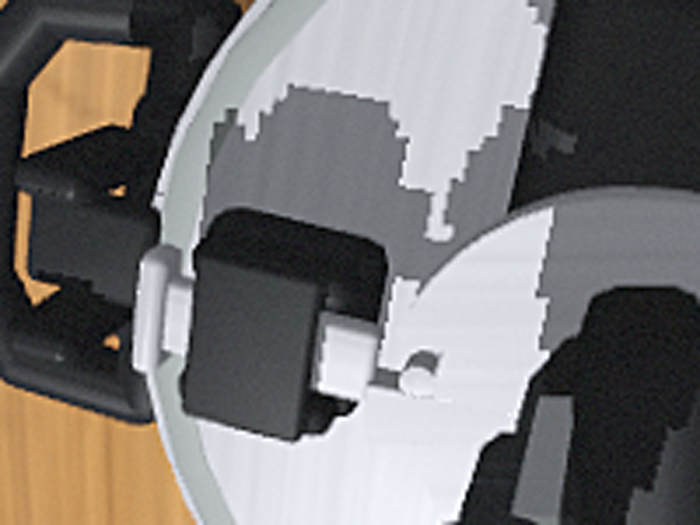

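The bolt's round tip at (425,375) sits in the cam's notch, and the torque rose at the stop. Now I'll unload, release, retreat and verify.

Run:
```python
from h import *
from workcell import bot
x,y=.4975,-.4143
bot.servo_line([x,y,.1470],Rd(np.pi-1.375),feed=.02);st(bot,'untwist')
bot.servo_line([x,y,.1485],feed=.02);o=st(bot,'ease')
bot.set_gripper(1.0);bot.wait(.2);o=st(bot,'open');p=o['tcp_pos']
print(bot.servo_line([p[0],p[1],.27],feed=.1,max_force=10));st(bot,'up')
bot.reach([.44,-.40,.33],Rd(np.pi-.5));bot.wait(.3);st(bot,'far')
w=snap(bot,'w8');P=wcloud(w)
im=bot.get_image('top');np.savez('top8.npz',**im)
for Q,g in((P,w['color']),(cloud(im),im['color'])):
    try: lidmeas(Q,g,[.4972,-.4147],.097)
    except Exception as e: print(e)
cv2.imwrite('pics/w8c.png',cv2.resize(w['color'][60:320,130:430],None,fx=2.2,fy=2.2,interpolation=cv2.INTER_CUBIC)[:,:,::-1])
```

```text
untwist t 25.06 tcp [ 0.4987 -0.414   0.1486] yaw-pi -1.374 F [ 0.3  5.4 13.4] M [1.27 0.11 0.17] gap 0.178 grip 61.5 j6 32.5
ease t 25.31 tcp [ 0.4987 -0.414   0.1493] yaw-pi -1.374 F [2.6 4.6 9.3] M [ 1.06 -0.45  0.17] gap 0.178 grip 60.5 j6 32.5
open t 26.19 tcp [ 0.4975 -0.4143  0.1485] yaw-pi -1.375 F [-0.  -0.3 -0.4] M [-0.   -0.02 -0.02] gap 1.002 grip 0.0 j6 32.5
False
up t 27.56 tcp [ 0.4973 -0.4141  0.2693] yaw-pi -1.375 F [ 1.7 -1.3  0.3] M [ 0.01  0.   -0.02] gap 0.997 grip 0.0 j6 32.5
far t 28.75 tcp [ 0.4401 -0.3999  0.3296] yaw-pi -0.5 F [ 0.8 -0.3  0.1] M [-0.   -0.01  0.02] gap 0.999 grip 0.0 j6 -20.6
lid c [ 0.4974 -0.4141] 0.0925 106 bar [ 0.497  -0.4129] 15.002350807189941 55.121891021728516 yaw -1.364 ztop 0.1787 tab [ 0.3955 -0.406 ] 308 lidyaw -0.0799 dist 0.1023
too many indices for array: array is 1-dimensional, but 2 were indexed
```

View pics/w8c.png

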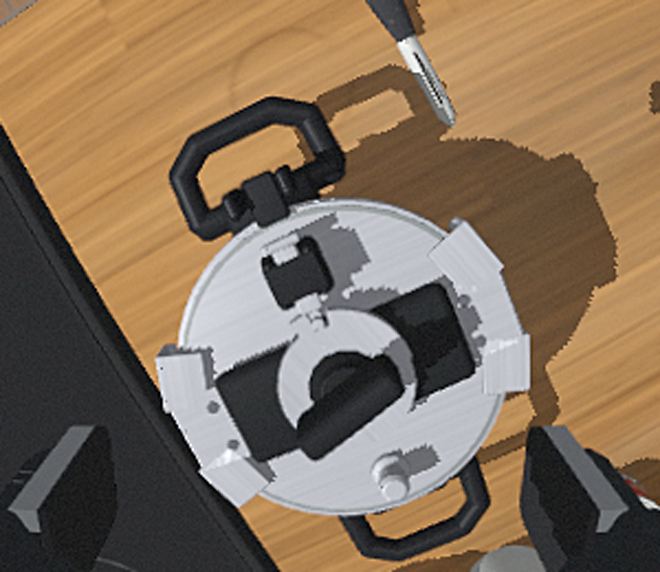

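Lid square on the pot, tab between the ears (265,195), bar turned 1.29 rad, bolt tip in the notch (312,318), and the lid is staying low. Handing in.

```bash
python3 -c "
from workcell import bot
print(bot.close_job())"
```

```text
the job is handed in; nothing more can be done
None
```

The pressure cooker is closed: the lid sits squarely on the pot with its tab between the ears, the bolt is in the cam's notch, and the lid stayed locked down after release; the job was handed in at about 29 s, with no verdict returned.

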